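# Retune a training coil: loosen its lock ring, set the core to the cone pin, lock it again

### The job

Retune the coil on the training module: loosen the lock ring by its post, turn the black setting knob until its pointer stands over the cone-tipped pin (not the square flat one), then turn the lock ring back until it is firmly tight again, by feel and without overtightening it. The pointer must still stand over the cone-tipped pin when you let go, and the other things on the bench and on the board are to be left where they are.

Things in the scene. Friction and masses are not known exactly. Their poses are not given: they have to be found in the camera images.
- module: Fixed training module: green circuit board on a clear base, 190 x 190 mm, board top 45 mm above the bench. Origin: centre of its underside; z up. The coil stands at its centre, and the lock ring and knob turn about the vertical axis through the origin. Heights below are above the bench.
- lock_ring (a joint): Angle of the knurled steel lock ring (80 mm across, 80 to 94 mm high), rad; about 0 at the start, when it is tight. Clockwise seen from above tightens and is positive; anticlockwise loosens, down to a stop at -1.1. Loosen it by 0.8 or more, or the knob jams. While loose it drags with up to 4 N at its post, stays where left, and rises 4 mm per rad when loosened.
- post_top (a point): Centre of the top of the lock ring's upright steel post: 14 mm diameter, 80 mm from the axis, 37 mm free above its arm (arm top 91 mm high), top 128 mm high. Pushing it round clockwise, the force rises springily where the ring bites, about 4 N per 8 mm of post travel. Properly tight: pushed with 10 to 14 N; below 8 N it is not locked, above 18 N it is overtightened.
- knob: Black setting knob above the ring. Origin on the turning axis; x axis along its white pointer, z up. Its grip is an upright bar 40 mm long (along x), 14 mm thick (along y), 110 to 142 mm high. Clamped while the ring is tight (do not force it); loose, it turns stiffly (0.1 N m) and stays where left. It starts 0.5 to 1.2 rad from the cone pin, either way.
- knob_grip (a point): Point on the axis inside the knob's grip bar, about 130 mm high (12 mm under its top).
- pointer_tip (a point): Outer end of the knob's white pointer, 50 mm from the axis, about 106 mm high (pointer 4 mm thick, 3 mm wide at the tip). It passes 5 to 9 mm over the two pins.
- pin_cone: Fixed round steel pin, 6 mm diameter, topped by a pointed cone 12 mm wide and 14 mm tall, standing on the board 50 mm from the axis, 52 mm tall (tip 97 mm high): the mark to set the pointer to. Origin: centre of its foot on the board. It and the square pin change places from start to start.
- pin_flat: Fixed square steel pin with a flat top, 10 x 10 x 52 mm, on the board 50 mm from the axis: not the mark. Origin: centre of its foot.
- washer: Keyed washer hidden in the lock ring, pressed by the tight ring on the flange of the knob's core: this locks the knob. Turning the knob anticlockwise screws the core up (1.6 mm per rad), clockwise down, so the ring bites again up to 0.5 rad sooner or later, respectively, than at the start: only the felt force tells when it is tight.
- screwdriver: Loose screwdriver on the bench, 180 mm long. Leave alone.
- solder_spool: Loose grey spool on the bench, 60 mm diameter, 46 mm high. Leave alone.
- multimeter: Loose hand multimeter lying on the bench, 85 x 160 x 34 mm. Leave alone.
- small_module: Loose small circuit block, 70 x 70 x 40 mm. Leave alone.
- relay: Loose pale relay box, 22 x 16 x 18 mm, lying on a corner of the module's board. Leave alone.
- thumb_nut: Loose brass thumb nut, 18 mm diameter, 14 mm high, lying on a corner of the module's board. Leave alone.

How it is judged:
By the outcome, as a careful person would: the job done as asked, in the order asked, and still so for the second after the job is handed in, with the robot touching nothing.
It also fails if it takes over 70 s, if anything falls off the work surface, if the arm or the gripper's body presses on something with over 40 N, if the wrist force passes 120 N, or if a joint passes its speed limit or range.

### The arm

A 6-joint arm with a two-finger parallel gripper is mounted at the origin on the work surface. World frame = base frame: x ahead of the robot, y to its left, z up, the work surface at z = 0. Lengths are in m, angles in rad, forces in N, time in s.
With the tool pointing down it reaches from about 0.325 to 0.775 m from the base axis. Payload 9.3 kg.
Tool frame: the origin (TCP) lies between the finger pads; the fingertips stand 11 mm ahead of it and the grasp point (between the pads) lies 8 mm behind it; z points along the fingers, y is the direction in which the jaws open and shut (so a half turn about z gives the same grasp; the last joint's range is limited). The gripper opens to 85 mm and grips with 20 to 120 N. Pads are 22 mm wide; open, the fingers measure 114 mm over their backs; the gripper's body (76 mm by 85 mm) begins 54 mm behind the grasp point. The pads swing forward as they close: fully open they stand 13 mm farther back than shut.
Start: joints at [-1.355, 0.259, 0.021, 1.334, 0, 1.418], TCP at [0.198, -0.513, 0.242] pointing down, gripper open.
Joint ranges: [-3.04, 3.04], [-0.91, 1.82], [-1.04, 1.36], [-1.92, 1.95], [-1.52, 1.45], [-3.14, 3.14]. Speed limits (rad/s): [2.22, 2.22, 2.79, 3.14, 3.14, 3.14].

### API

Orientations are given as a unit quaternion [w, x, y, z].
In Python, from station import env, grab_frame, get_calibration, order gives the robot as it stands.
- The arm moves only by the shell command python3 -m pendant 'ROWS'. ROWS is JSON, a list of rows, each an object with "delta_pos": the shift along the tool's x, y, z in mm, a list of three; "rotation": the turn, a rotation vector about the tool's x, y, z in degrees, a list of three; "claw": the closure in counts, from 0 (fully open) to 255 (shut). In form: [{"delta_pos": [tx, ty, tz], "rotation": [rx, ry, rz], "claw": claw}, ...]. A call has 1 to 5 rows; each row shifts and turns the commanded pose from where the row before left it, along the tool's axes as they then stand; what a row does not reach is not made up. A row lasts 1/8 s, in which the tool goes at most 62.5 mm and 10.7 degrees, less where a joint would pass 70% of its speed; a pose out of reach is approached as far as the arm can. A call is refused whole if a number of a shift passes 62.5 or a number of a turn 10.7, either way. A call with a gripper value outside its range is refused whole. The fingers move at their own pace and stop on an object; the grip force is fixed at half the most. Time passes only in rows, so rows that do not move let the fingers close. It gives the time, the measured TCP pose, the force and the opening at its end, in the units of the state.
- env.state(): the state, without advancing time (a new reading comes with each control period).
- grab_frame(name): name is "side" or "top"; returns the picture (384x512x3 uint8, red, green, blue); there is no depth.
- get_calibration(name): a dict with "fx", "fy", "cx", "cy" (pixels), "rvec" (rotation vector, rad) and "tvec" (3), from world to camera coordinates, as OpenCV has them. Camera axes: x right, y down, z forward; pixel columns grow to the right and rows downward; lengths in m; the calibration is good to about 2 mm. A picture is of the moment at which its call begins. get_calibration takes no time and is no camera call.
- order.finish_job(): hands the job in, once; it reports no verdict.
The state is a dict: "time": time; "q": joint angles; "dq": joint speeds; "joint_efforts": joint torques, N m; "ee_pos": TCP position; "orientation": TCP orientation; "force": force on the tool from outside, world axes, zero at the start; "torque": the same for the moment, N m; "opening": finger opening in m.
Only numpy, scipy, OpenCV 4.12 (cv2) and the standard library are available. Lean on these libraries where they do the work, as an engineer would, in place of code of your own. Each camera call takes 0.05 s, during which the arm holds its last target. There are 200 camera calls.

## Working session

There is one attempt and no reset: what is moved stays moved. The work goes in short steps, Python scripts to look and compute and a shell command to move; the robot and the scene stay as the last step left them, time stands still between calls to the robot, and variables do not carry over. Pictures are saved under pics/ and viewed, about 8 in all and at most 12, crops included, and the job is handed in when it is done.

```bash
ls; mkdir -p pics
python3 - <<'E'
from station import env, grab_frame, get_calibration
import cv2,numpy as np
for n in("side","top"):
    f=grab_frame(n); cv2.imwrite(f"pics/{n}0.png",f[:,:,::-1])
    c=get_calibration(n); R=cv2.Rodrigues(np.array(c["rvec"],float))[0]
    print(n,c["fx"],c["cx"],c["cy"],"cam pos",-R.T@np.array(c["tvec"]).ravel(),R.round(2).tolist())
s=env.state(); print({k:np.round(v,3).tolist() for k,v in s.items()})
E
```

```text
pics
side 411.8338921632001 253.82061255141403 193.49218634771555 cam pos [-0.08955204  0.5612245   0.63696146] [[-0.69, -0.72, -0.02], [-0.37, 0.37, -0.85], [0.62, -0.58, -0.53]]
top 395.7879745134348 259.6456865745861 196.93116402427617 cam pos [ 0.42191592 -0.0206175   1.15433608] [[0.01, -1.0, -0.01], [-0.99, -0.01, -0.12], [0.12, 0.01, -0.99]]
{'time': 0.1, 'q': [-1.355, 0.259, 0.021, 1.334, -0.0, 1.418], 'dq': [0.001, -0.001, 0.001, -0.0, -0.0, -0.002], 'joint_efforts': [0.006, -55.669, 34.507, 0.012, -0.0, -0.0], 'ee_pos': [0.198, -0.513, 0.242], 'orientation': [-0.001, 0.983, 0.183, -0.0], 'force': [0.214, -0.081, 0.001], 'torque': [-0.021, -0.025, -0.009], 'opening': 0.085}
```

View pics/top0.png

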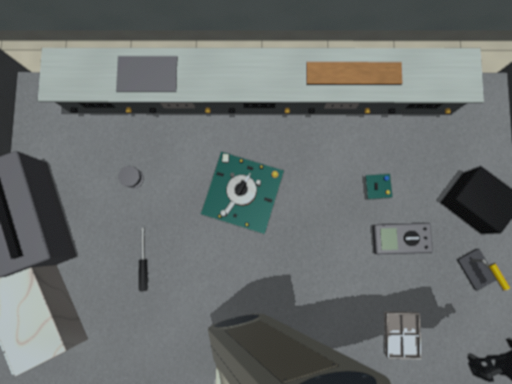

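View pics/side0.png

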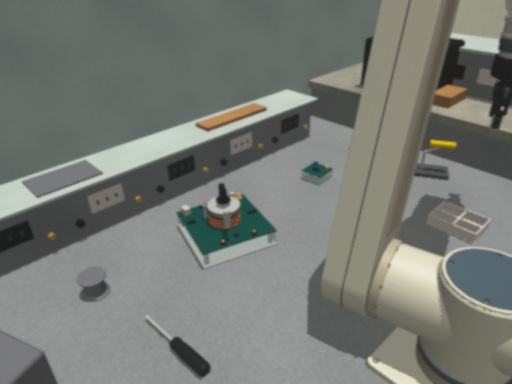

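The top view shows the module around (243,192), with the ring at (241,190) and the post arm toward (223,213). In the side view the module is at (225,225). Next I'll view enlarged crops.

```bash
cat > h.py <<'E'
import cv2,numpy as np
from station import env, grab_frame, get_calibration
def cal(n):
    c=get_calibration(n); R=cv2.Rodrigues(np.array(c["rvec"],float))[0]
    return np.array([[c["fx"],0,c["cx"]],[0,c["fy"],c["cy"]],[0,0,1]]),R,np.array(c["tvec"],float).ravel()
def ray(n,u,v,z):
    K,R,t=cal(n); o=-R.T@t; d=R.T@np.linalg.solve(K,[u,v,1]); return o+d*(z-o[2])/d[2]
def proj(n,p):
    K,R,t=cal(n); q=K@(R@np.array(p,float)+t); return q[:2]/q[2]
def crop(img,x,y,w,h,s):
    return cv2.resize(img[y:y+h,x:x+w],None,fx=s,fy=s,interpolation=cv2.INTER_CUBIC)
def pair(name,st=None):
    t=grab_frame("top")[:,:,::-1]; s=grab_frame("side")[:,:,::-1]
    cv2.imwrite(f"pics/{name}_t.png",t);cv2.imwrite(f"pics/{name}_s.png",s)
    a=crop(t,213,160,57,66,7);b=crop(s,195,175,57,66,7)
    cv2.imwrite(f"pics/{name}.png",np.hstack([a,b]))
    return t,s
E
python3 - <<'E'
from h import *
t,s=pair("p1")
# board by green mask, top camera
hsv=cv2.cvtColor(np.ascontiguousarray(t),cv2.COLOR_BGR2HSV)
m=cv2.inRange(hsv,(70,90,30),(95,255,200)); m[:, :190]=0; m[:,300:]=0
m=cv2.morphologyEx(m,cv2.MORPH_CLOSE,np.ones((25,25)))
c=max(cv2.findContours(m,cv2.RETR_EXTERNAL,cv2.CHAIN_APPROX_NONE)[0],key=cv2.contourArea)
r=cv2.minAreaRect(c); B=cv2.boxPoints(r)
P=np.array([ray("top",u,v,.045) for u,v in B]); print(B.round(1).tolist(),P.round(4).tolist()); print("centre",P.mean(0),np.linalg.norm(np.diff(P,axis=0),axis=1))
E
```

```text
[[200.89999389648438, 213.5], [220.10000610351562, 151.1999969482422], [283.1000061035156, 170.60000610351562], [263.8999938964844, 232.89999389648438]] [[0.5102, 0.1605, 0.045], [0.6898, 0.1101, 0.045], [0.6344, -0.0704, 0.045], [0.4573, -0.0171, 0.045]]
centre [0.57292166 0.04576701 0.045     ] [0.18655213 0.188884   0.18498785]
```

View pics/p1.png

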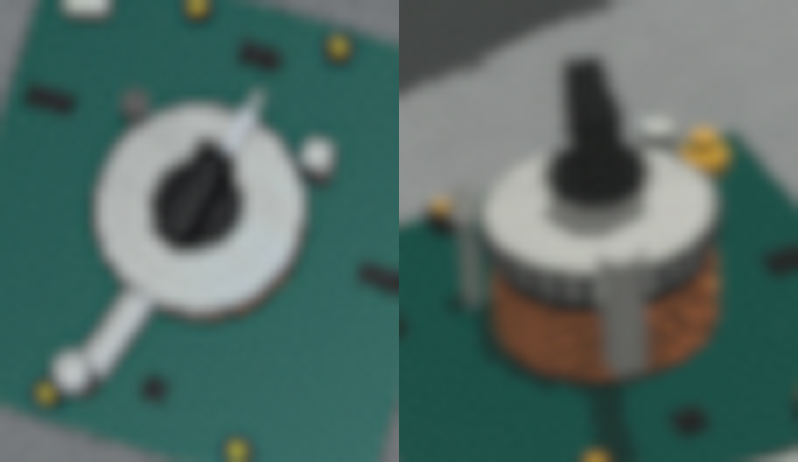

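The crop shows the knob axis near (202,210), the pointer tip at (260,95) and the post top at (72,370). There is one grey pin at (133,102) and one bright white pin at (318,153). In the side crop the left pin is slim, and the bright flat top sits behind the ring. I'll measure these and zoom in on the pins.

Run:
```python
from h import *
t=cv2.imread("pics/p1_t.png");s=cv2.imread("pics/p1_s.png")
px=lambda x,y:(213+(x+.5)/7-.5,160+(y+.5)/7-.5)
sx=lambda x,y:(195+(x-399+.5)/7-.5,175+(y+.5)/7-.5)
# ring: bright low-saturation blob in the crop
hsv=cv2.cvtColor(t,cv2.COLOR_BGR2HSV); m=cv2.inRange(hsv,(0,0,130),(180,45,255)); m[:172]=0;m[208:]=0;m[:,:224]=0;m[:,258:]=0
m=cv2.morphologyEx(m,cv2.MORPH_OPEN,np.ones((3,3)))
c=max(cv2.findContours(m,cv2.RETR_EXTERNAL,cv2.CHAIN_APPROX_NONE)[0],key=cv2.contourArea)
c2,r2=cv2.minEnclosingCircle(cv2.convexHull(c)); print("ring mask",c2,r2)
C=ray("top",*px(199,206),.094);print("ring ctr by eye (crop 93..306, 100..315)",C)
C[:2]=C[:2]
for n,p,z in(("post",(72,370),.128),("tip",(262,92),.106),("pinL",(133,102),.097),("pinR",(318,153),.097)):
    P=ray("top",*px(*p),z);d=P-C;print(n,P.round(4),"r",np.hypot(*d[:2]).round(4),"ang",np.arctan2(d[1],d[0]).round(3))
    print("   in side at",proj("side",P).round(1), "crop",((proj("side",P)-[195,175])*7+[399,0]).round(0))
print("board ctr in top", proj("top",[.573,.046,.094]))
a=crop(s,198,190,20,34,16);b=crop(s,225,180,25,34,16)
cc=crop(t,224,166,42,22,16)
out=np.zeros((600,760,3),np.uint8);out[:544-300+0,:]=0
im=np.hstack([cv2.resize(a,None,fx=.45,fy=.45),cv2.resize(b,None,fx=.45,fy=.45)])
cc=cv2.resize(cc,(672,352));out[:352,:672]=cc;out[352:352+im.shape[0],:im.shape[1]]=im
cv2.imwrite("pics/z1.png",out)
```

```text
ring mask (238.5, 191.0) 19.137758255004883
ring ctr by eye (crop 93..306, 100..315) [0.57362144 0.0455099  0.094     ]
post [0.5068 0.0898 0.128 ] r 0.0801 ang 2.556
   in side at [226.2 209.4] crop [617. 241.]
tip [0.6163 0.0212 0.106 ] r 0.0491 ang -0.519
   in side at [219.3 188.6] crop [569.  95.]
pinL [0.6138 0.0715 0.097 ] r 0.0478 ang 0.575
   in side at [204.2 199.6] crop [464. 173.]
pinR [ 5.942e-01 -4.000e-04  9.700e-02] r 0.0503 ang -1.15
   in side at [231.7 191.7] crop [656. 117.]
board ctr in top [240.8159338  189.22608826]
```

View pics/z1.png

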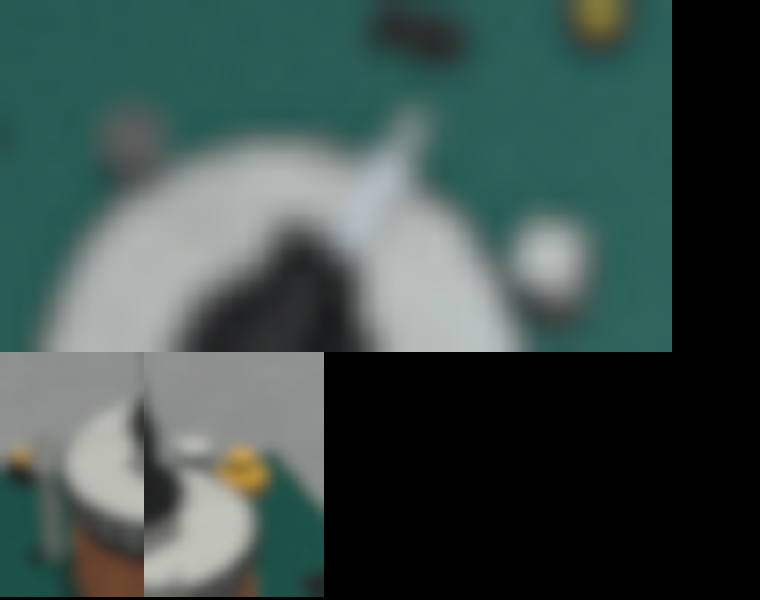

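The radii agree with the given sizes: post 80.1 mm, tip 49.1, pins 47.8 and 50.3. The left pin has dark sloping sides and is slim, so it is the cone. The right pin has a bright 10 mm flat top, so it is the square one. The knob must therefore turn about +1.09 rad anticlockwise. I'll plan the approach next.

```bash
cat >> h.py <<'E'
from scipy.spatial.transform import Rotation as Ro
C=np.array([.5736,.0455])
def pose():
    s=env.state();w,x,y,z=s["orientation"];return s,np.array(s["ee_pos"]),Ro.from_quat([x,y,z,w])
def down(h): return Ro.from_matrix(np.array([[np.cos(h),np.sin(h),0],[np.sin(h),-np.cos(h),0],[0,0,-1]]))
def plan(p1,h,n,dec=0):
    s,p,R=pose(); T=down(h); rv=(R.inv()*T).as_rotvec()
    print("tot rot",np.degrees(rv).round(1),"dist mm",np.linalg.norm(np.array(p1)-p)*1e3)
    for i in range(n):
        goal=p+(np.array(p1)-p)/(n-i)
        d=(R.inv().apply(goal-p)*1e3).round(dec); r=np.degrees((R.inv()*T).as_rotvec()/(n-i)).round(1)
        print(d.tolist(),r.tolist()); p=p+R.apply(d/1e3); R=R*Ro.from_rotvec(np.radians(r))
def ring():
    "tool and force in the ring's polar frame; ccw is loosening"
    s,p,R=pose(); d=p[:2]-C; th=np.arctan2(d[1],d[0]); t=np.array([-np.sin(th),np.cos(th)]);f=np.array(s["force"])
    print("t",round(s["time"],2),"pos",p.round(4),"r",np.hypot(*d).round(4),"th",round(th%6.2832,3),"head",round(np.arctan2(*R.as_matrix()[1::-1,0])%6.2832,3),"Fcw",round(-f[:2]@t,2),"Frad",round(f[:2]@d/np.hypot(*d),2),"Fz",f[2].round(2),"tz",round(s["torque"][2],3),"open",round(s["opening"],4))
E
python3 -c "
from h import *
plan([.5068,.0898,.20],2.556,14)"
```

```text
tot rot [-0.000e+00 -1.000e-01 -1.253e+02] dist mm 678.3396835945999
[36.0, -32.0, 3.0] [-0.0, -0.0, -9.0]
[41.0, -26.0, 3.0] [-0.0, -0.0, -8.9]
[44.0, -20.0, 3.0] [-0.0, -0.0, -9.0]
[47.0, -12.0, 3.0] [-0.0, -0.0, -8.9]
[48.0, -5.0, 3.0] [-0.0, -0.0, -9.0]
[48.0, 3.0, 3.0] [0.0, -0.0, -8.9]
[47.0, 10.0, 3.0] [0.0, -0.0, -9.0]
[45.0, 17.0, 3.0] [0.0, -0.0, -8.9]
[42.0, 24.0, 3.0] [0.0, -0.0, -9.0]
[38.0, 30.0, 3.0] [0.0, -0.0, -8.9]
[33.0, 36.0, 3.0] [0.0, -0.0, -9.0]
[27.0, 41.0, 3.0] [0.0, -0.0, -8.9]
[20.0, 44.0, 3.0] [0.0, -0.0, -9.0]
[12.0, 46.0, 3.0] [0.0, -0.0, -8.9]
```

```bash
python3 -m pendant '[{"delta_pos":[36,-32,3],"rotation":[0,0,-9],"claw":180},{"delta_pos":[41,-26,3],"rotation":[0,0,-9],"claw":180},{"delta_pos":[44,-20,3],"rotation":[0,0,-9],"claw":180},{"delta_pos":[47,-12,3],"rotation":[0,0,-9],"claw":180},{"delta_pos":[48,-5,3],"rotation":[0,0,-9],"claw":180}]' && python3 -m pendant '[{"delta_pos":[48,3,3],"rotation":[0,0,-9],"claw":180},{"delta_pos":[47,10,3],"rotation":[0,0,-9],"claw":180},{"delta_pos":[45,17,3],"rotation":[0,0,-9],"claw":180},{"delta_pos":[42,24,3],"rotation":[0,0,-9],"claw":180},{"delta_pos":[38,30,3],"rotation":[0,0,-9],"claw":180}]' && python3 -m pendant '[{"delta_pos":[33,36,3],"rotation":[0,0,-9],"claw":180},{"delta_pos":[27,41,3],"rotation":[0,0,-9],"claw":180},{"delta_pos":[20,44,3],"rotation":[0,0,-9],"claw":180},{"delta_pos":[12,46,3],"rotation":[0,0,-8],"claw":180},{"delta_pos":[0,0,0],"rotation":[0,0,0],"claw":180}]'
python3 -c "
from h import *
ring()
plan([.5068,.0898,.113],2.556,4,1)"
```

```text
time: 0.82
ee_pos: [0.3089, -0.2964, 0.2272]
orientation: [0.0, 0.837, 0.548, 0.0]
force: [-0.1, 0.0, -0.6]
opening: 0.025
time: 1.45
ee_pos: [0.4174, -0.081, 0.2123]
orientation: [0.0, 0.563, 0.826, 0.0]
force: [1.1, -0.8, 0.5]
opening: 0.0255
time: 2.08
ee_pos: [0.5044, 0.0931, 0.1995]
orientation: [-0.001, 0.289, 0.957, 0.0]
force: [-0.3, 0.5, -0.4]
opening: 0.0252
t 2.08 pos [0.5044 0.0931 0.1995] r 0.084 th 2.539 head 2.556 Fcw 0.27 Frad 0.52 Fz -0.41 tz 0.025 open 0.0252
tot rot [-0.  -0.1 -0. ] dist mm 86.57614838246366
[-1.0, -0.4, 21.6] [-0.0, -0.0, -0.0]
[-1.0, -0.3, 21.6] [-0.0, -0.0, -0.0]
[-0.9, -0.4, 21.6] [-0.0, -0.0, -0.0]
[-1.0, -0.3, 21.7] [-0.0, -0.1, -0.0]
```

```bash
python3 -m pendant '[{"delta_pos":[-4,-1,20],"rotation":[0,0,0],"claw":180},{"delta_pos":[0,0,25],"rotation":[0,0,0],"claw":180},{"delta_pos":[0,0,10],"rotation":[0,0,0],"claw":180},{"delta_pos":[0,0,6],"rotation":[0,0,0],"claw":180},{"delta_pos":[0,0,5],"rotation":[0,0,0],"claw":180}]'
python3 -c "
from h import *
ring();pair('p2')"
```

```text
time: 2.7
ee_pos: [0.5068, 0.0874, 0.1346]
orientation: [0.0, 0.292, 0.957, 0.0]
force: [-0.1, 0.8, 1.4]
opening: 0.0253
t 2.7 pos [0.5068 0.0874 0.1346] r 0.0788 th 2.581 head 2.55 Fcw 0.61 Frad 0.51 Fz 1.44 tz -0.053 open 0.0253
```

View pics/p2.png

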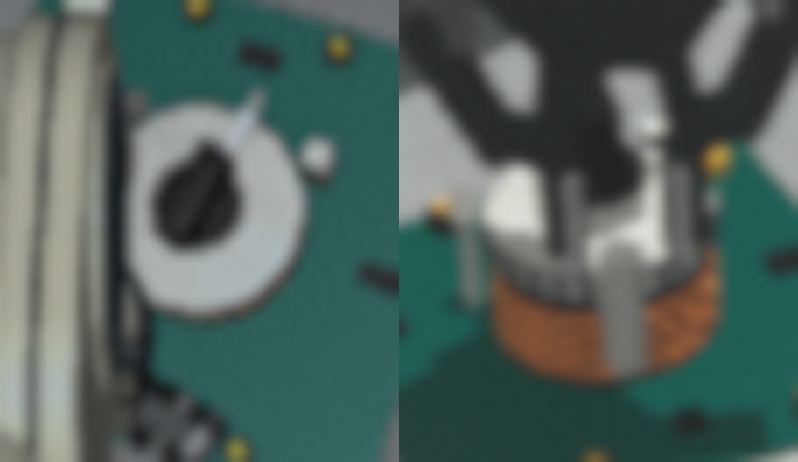

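The side crop shows the two fingers at x≈570 and 680, straddling the post at x≈625. I'll go down and loosen.

```bash
python3 -m pendant '[{"delta_pos":[0,0,10],"rotation":[0,0,0],"claw":180},{"delta_pos":[0,0,10],"rotation":[0,0,0],"claw":180},{"delta_pos":[0,0,0],"rotation":[0,0,0],"claw":180}]' && python3 -c "
from h import *
ring()" && python3 -m pendant '[{"delta_pos":[0,-6,0],"rotation":[0,0,-4],"claw":180},{"delta_pos":[0,-6,0],"rotation":[0,0,-4],"claw":180},{"delta_pos":[-1,-8,0],"rotation":[0,0,-6],"claw":180}]'
python3 -c "
from h import *
ring()"
```

```text
time: 3.18
ee_pos: [0.506, 0.0877, 0.1133]
orientation: [-0.001, 0.291, 0.957, -0.0]
force: [-1.1, 0.3, -0.8]
opening: 0.025
t 3.17 pos [0.506  0.0877 0.1133] r 0.0797 th 2.584 head 2.55 Fcw -0.35 Frad 1.1 Fz -0.83 tz 0.01 open 0.025
time: 3.55
ee_pos: [0.4982, 0.0705, 0.1145]
orientation: [0.0, 0.171, 0.985, 0.001]
force: [0.4, 3.6, 1.6]
opening: 0.0254
t 3.55 pos [0.4982 0.0705 0.1145] r 0.0794 th 2.822 head 2.799 Fcw 3.56 Frad 0.72 Fz 1.57 tz -0.029 open 0.0254
```

```bash
python3 -m pendant '[{"delta_pos":[-0.5,-8.8,0],"rotation":[0,0,-6.3],"claw":180},{"delta_pos":[-0.5,-8.8,0],"rotation":[0,0,-6.3],"claw":180},{"delta_pos":[-0.5,-8.8,0],"rotation":[0,0,-6.3],"claw":180},{"delta_pos":[-0.5,-8.8,0],"rotation":[0,0,-6.3],"claw":180}]' && python3 -c "
from h import *
ring()" && python3 -m pendant '[{"delta_pos":[-0.5,-8.8,0],"rotation":[0,0,-6.3],"claw":180},{"delta_pos":[-0.5,-8.8,0],"rotation":[0,0,-6.3],"claw":180},{"delta_pos":[-0.5,-8,0],"rotation":[0,0,-6],"claw":180},{"delta_pos":[0,0,0],"rotation":[0,0,0],"claw":180}]'
python3 -c "
from h import *
ring()"
```

```text
time: 4.05
ee_pos: [0.4939, 0.0355, 0.1149]
orientation: [0.001, -0.049, 0.999, 0.001]
force: [1.7, 5.3, 2.7]
opening: 0.0253
t 4.05 pos [0.4939 0.0355 0.1149] r 0.0803 th 3.267 head 3.239 Fcw 5.01 Frad -2.32 Fz 2.69 tz -0.052 open 0.0253
time: 4.55
ee_pos: [0.5, 0.0102, 0.1144]
orientation: [0.0, -0.207, 0.978, -0.0]
force: [0.2, 0.2, 0.6]
opening: 0.0253
t 4.55 pos [0.5    0.0102 0.1144] r 0.0817 th 3.589 head 3.558 Fcw 0.06 Frad -0.24 Fz 0.6 tz 0.041 open 0.0253
```

```bash
python3 -m pendant '[{"delta_pos":[0,4,0],"rotation":[0,0,0],"claw":170},{"delta_pos":[0,0,-30],"rotation":[0,0,0],"claw":120},{"delta_pos":[0,0,-40],"rotation":[0,0,0],"claw":120},{"delta_pos":[0,0,0],"rotation":[0,0,0],"claw":120}]' && python3 -c "
from h import *
ring();plan([*C,.175],2.62,6,1);pair('p3')"
```

```text
time: 5.05
ee_pos: [0.4993, 0.0143, 0.1869]
orientation: [0.002, -0.207, 0.978, -0.001]
force: [0.1, -0.6, -0.8]
opening: 0.0454
t 5.05 pos [0.4993 0.0143 0.1869] r 0.0806 th 3.539 head 3.558 Fcw -0.56 Frad 0.14 Fz -0.8 tz -0.029 open 0.0454
tot rot [-0.   0.3 53.7] dist mm 81.47301635084001
[-13.4, -0.2, 2.0] [-0.0, 0.0, 9.0]
[-13.3, 1.8, 2.0] [-0.0, 0.1, 8.9]
[-12.9, 3.9, 2.0] [-0.0, 0.0, 9.0]
[-12.1, 5.9, 2.0] [-0.0, 0.1, 8.9]
[-11.0, 7.6, 2.0] [-0.0, 0.0, 9.0]
[-9.7, 9.3, 2.1] [-0.0, 0.1, 8.9]
```

```bash
python3 -m pendant '[{"delta_pos":[-13.4,0,0],"rotation":[0,0,9],"claw":120},{"delta_pos":[-13.3,2,0],"rotation":[0,0,9],"claw":120},{"delta_pos":[-13,4,0],"rotation":[0,0,9],"claw":120},{"delta_pos":[-12,6,0],"rotation":[0,0,9],"claw":120},{"delta_pos":[-11,7.6,0],"rotation":[0,0,9],"claw":120}]' && python3 -m pendant '[{"delta_pos":[-9.7,9.3,0],"rotation":[0,0,8.7],"claw":120},{"delta_pos":[0,0,0],"rotation":[0,0,0],"claw":120}]' && python3 -c "
from h import *
ring();plan([*C,.124],2.62,4,1);pair('p3')"
```

```text
time: 5.78
ee_pos: [0.5596, 0.0411, 0.1827]
orientation: [-0.001, 0.186, 0.983, -0.0]
force: [0.3, -0.4, -0.2]
opening: 0.0452
time: 6.02
ee_pos: [0.5721, 0.0462, 0.1827]
orientation: [-0.001, 0.256, 0.967, -0.0]
force: [-0.1, 0.6, -1.6]
opening: 0.0452
t 6.03 pos [0.5721 0.0462 0.1827] r 0.0016 th 2.684 head 2.623 Fcw 0.52 Frad 0.41 Fz -1.61 tz -0.031 open 0.0452
tot rot [-0.1 -0.1  0.2] dist mm 58.70904114643043
[-0.4, 0.0, 14.7] [-0.0, -0.0, 0.0]
[-0.4, 0.1, 14.7] [-0.0, -0.0, 0.1]
[-0.5, 0.0, 14.6] [-0.0, -0.1, 0.0]
[-0.4, 0.1, 14.7] [-0.1, -0.0, 0.1]
```

View pics/p3.png

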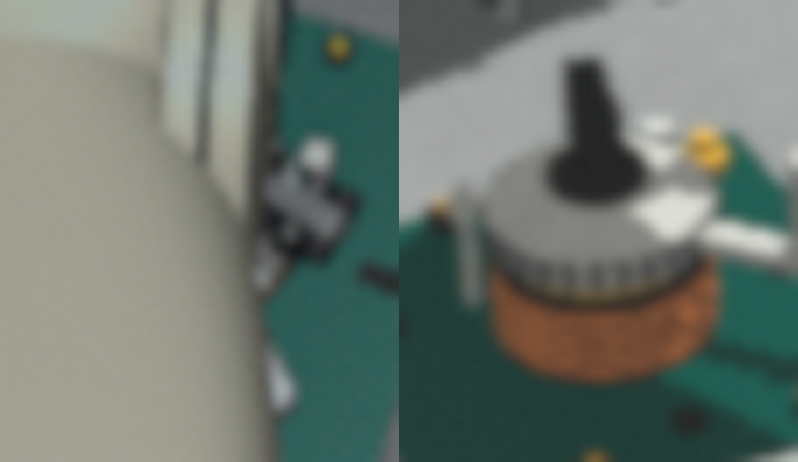

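The ring's arm has swung round, to (745,235) in the side crop. The pointer has not moved. I'll go down and grip the knob.

```bash
python3 -m pendant '[{"delta_pos":[-1.5,0,20],"rotation":[0,0,0],"claw":120},{"delta_pos":[0,0,20],"rotation":[0,0,0],"claw":120},{"delta_pos":[0,0,12],"rotation":[0,0,0],"claw":120},{"delta_pos":[0,0,7],"rotation":[0,0,0],"claw":120},{"delta_pos":[0,0,0],"rotation":[0,0,0],"claw":120}]' && python3 -m pendant '[{"delta_pos":[0,0,0],"rotation":[0,0,0],"claw":200},{"delta_pos":[0,0,0],"rotation":[0,0,0],"claw":220},{"delta_pos":[0,0,0],"rotation":[0,0,0],"claw":235},{"delta_pos":[0,0,0],"rotation":[0,0,0],"claw":235}]' && python3 -c "
from h import *
ring();print(env.state()['force'],env.state()['torque'])"
```

```text
time: 6.75
ee_pos: [0.5734, 0.0451, 0.1252]
orientation: [-0.0, 0.257, 0.967, -0.0]
force: [-0.5, 0.7, -0.1]
opening: 0.0452
time: 7.25
ee_pos: [0.574, 0.0452, 0.126]
orientation: [0.001, 0.257, 0.966, 0.0]
force: [-0.1, 1.8, 5.9]
opening: 0.0131
t 7.25 pos [0.574  0.0452 0.126 ] r 0.0005 th 5.718 head 2.622 Fcw -1.45 Frad -1.0 Fz 5.93 tz -0.053 open 0.0131
[-0.067735    1.76300487  5.92780984] [ 0.23606362  0.09548868 -0.05318716]
```

```bash
python3 -m pendant '[{"delta_pos":[0,0,-1],"rotation":[0,0,-3],"claw":235},{"delta_pos":[0,0,-0.3],"rotation":[0,0,-6],"claw":235}]' && python3 -c "
from h import *
ring()" && python3 -m pendant '[{"delta_pos":[0,0,-0.3],"rotation":[0,0,-9],"claw":235},{"delta_pos":[0,0,-0.3],"rotation":[0,0,-9],"claw":235},{"delta_pos":[0,0,-0.3],"rotation":[0,0,-9],"claw":235},{"delta_pos":[0,0,-0.3],"rotation":[0,0,-9],"claw":235}]' && python3 -c "
from h import *
ring()" && python3 -m pendant '[{"delta_pos":[0,0,-0.3],"rotation":[0,0,-9],"claw":235},{"delta_pos":[0,0,0],"rotation":[0,0,-8],"claw":235},{"delta_pos":[0,0,0],"rotation":[0,0,0],"claw":235},{"delta_pos":[0,0,0],"rotation":[0,0,0],"claw":235}]' && python3 -c "
from h import *
ring();pair('p4')"
```

```text
time: 7.5
ee_pos: [0.5741, 0.0455, 0.1263]
orientation: [0.0, 0.179, 0.984, 0.001]
force: [3.8, 4.6, -3.6]
opening: 0.0132
t 7.5 pos [0.5741 0.0455 0.1263] r 0.0005 th 6.277 head 2.782 Fcw -4.6 Frad 3.78 Fz -3.59 tz -0.164 open 0.0132
time: 8.0
ee_pos: [0.5741, 0.0467, 0.1274]
orientation: [0.001, -0.136, 0.991, 0.002]
force: [4.3, 10.5, -4.4]
opening: 0.0127
t 8.0 pos [0.5741 0.0467 0.1274] r 0.0014 th 1.157 head 3.414 Fcw -0.33 Frad 11.37 Fz -4.35 tz -0.168 open 0.0127
time: 8.5
ee_pos: [0.5739, 0.0473, 0.1278]
orientation: [0.001, -0.279, 0.96, 0.002]
force: [3.9, 12.2, -1.8]
opening: 0.0129
t 8.5 pos [0.5739 0.0473 0.1278] r 0.0018 th 1.414 head 3.706 Fcw 2.0 Frad 12.63 Fz -1.82 tz 0.067 open 0.0129
```

View pics/p4.png

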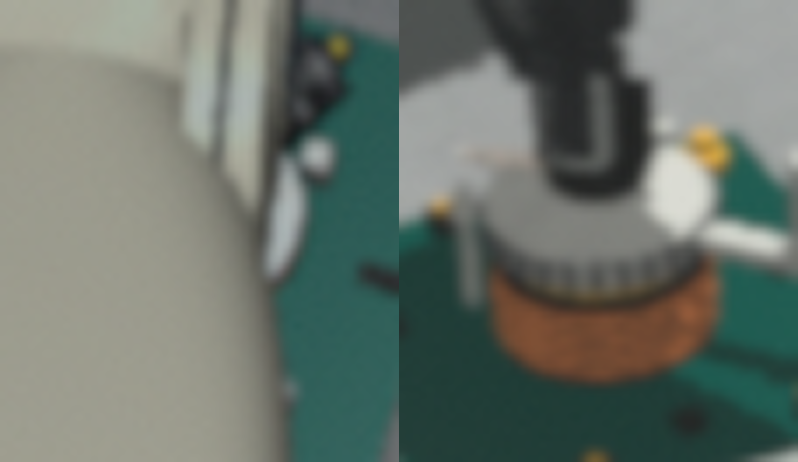

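In the side crop the pointer tip is at (465,155), just over the slim pin at (467,190). I'll release, lift clear and look from above.

```bash
python3 -m pendant '[{"delta_pos":[0,0,0],"rotation":[0,0,0],"claw":120},{"delta_pos":[0,0,0],"rotation":[0,0,0],"claw":120},{"delta_pos":[0,0,0],"rotation":[0,0,0],"claw":120},{"delta_pos":[0,0,-30],"rotation":[0,0,0],"claw":120},{"delta_pos":[0,0,-50],"rotation":[0,0,0],"claw":120}]' && python3 -c "
from h import *
ring();plan([.46,-.12,.21],3.45,4,0)"
```

```text
time: 9.22
ee_pos: [0.5728, 0.0449, 0.2076]
orientation: [-0.002, -0.277, 0.961, 0.001]
force: [0.2, 0.8, 0.7]
opening: 0.045
t 9.22 pos [0.5728 0.0449 0.2076] r 0.0011 th 3.786 head 3.704 Fcw 0.55 Frad -0.62 Fz 0.74 tz 0.017 open 0.045
tot rot [ 0.1 -0.2 14.5] dist mm 199.7535567940761
[46.0, -20.0, -0.0] [0.0, -0.0, 3.6]
[44.0, -23.0, -1.0] [0.0, -0.1, 3.6]
[43.0, -25.0, -1.0] [0.0, -0.0, 3.7]
[42.0, -28.0, -0.0] [0.1, -0.1, 3.6]
```

```bash
python3 -m pendant '[{"delta_pos":[46,-20,0],"rotation":[0,0,3.6],"claw":150},{"delta_pos":[44,-23,0],"rotation":[0,0,3.6],"claw":180},{"delta_pos":[43,-25,0],"rotation":[0,0,3.6],"claw":180},{"delta_pos":[42,-28,0],"rotation":[0,0,0],"claw":180},{"delta_pos":[0,0,0],"rotation":[0,0,0],"claw":180}]' && python3 -c "
from h import *
ring();pair('p5')"
```

```text
time: 9.85
ee_pos: [0.459, -0.1221, 0.2084]
orientation: [0.0, -0.184, 0.983, -0.0]
force: [0.2, 0.8, 0.0]
opening: 0.0248
t 9.85 pos [ 0.459  -0.1221  0.2084] r 0.2031 th 4.113 head 3.511 Fcw 0.32 Frad -0.81 Fz 0.03 tz 0.032 open 0.0248
```

View pics/p5.png

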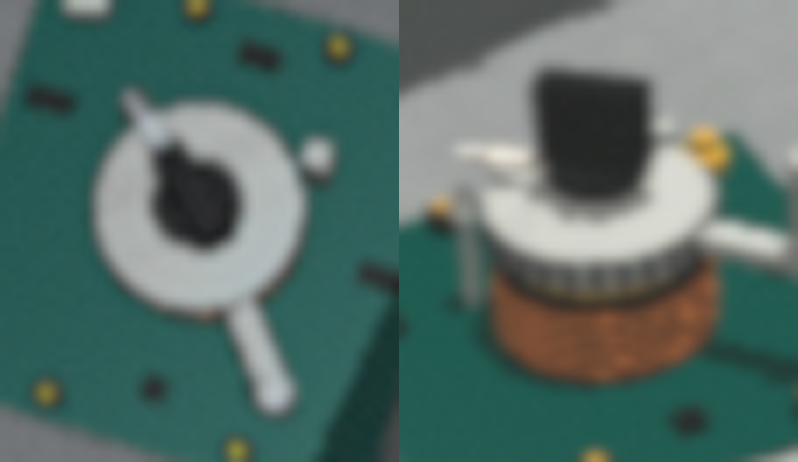

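Run:
```python
from h import *
px=lambda x,y:(213+(x+.5)/7-.5,160+(y+.5)/7-.5)
sx=lambda x,y:(195+(x-399+.5)/7-.5,175+(y+.5)/7-.5)
def show(n,P): d=P[:2]-C;print(n,P.round(4),"r",np.hypot(*d).round(4),"ang",np.arctan2(d[1],d[0]).round(3))
for p in((127,92),(129,95),(150,128)): show("tip top",ray("top",*px(*p),.107))
show("tip side",ray("side",*sx(459,152),.107))
show("post",ray("top",*px(275,393),.132))
# pin shaft in side view: column centroid of grey excess over green background
s=cv2.imread("pics/p5_s.png").astype(float); sat=s.max(2)-s.min(2)
for v in range(200,220,2):
    row=sat[v,199:212]; w=np.clip(np.median(row)+0-row,0,None); print(v,np.round(row).astype(int).tolist(), round((w@np.arange(199,212))/w.sum(),2))
for a in (.5,.55,.6,.65): print(a,"foot",proj("side",[C[0]+.05*np.cos(a),C[1]+.05*np.sin(a),.045]).round(2),"mid",proj("side",[C[0]+.05*np.cos(a),C[1]+.05*np.sin(a),.065]).round(2),"tip",proj("side",[C[0]+.05*np.cos(a),C[1]+.05*np.sin(a),.097]).round(2),"ptr",proj("side",[C[0]+.05*np.cos(a),C[1]+.05*np.sin(a),.107]).round(2), "top pin",proj("top",[C[0]+.05*np.cos(a),C[1]+.05*np.sin(a),.090]).round(2),"ptr",proj("top",[C[0]+.05*np.cos(a),C[1]+.05*np.sin(a),.107]).round(2))
# pinL centroid in the first top picture (darkness of red vs green: low saturation)
t=cv2.imread("pics/p1_t.png").astype(float); print((t[170:180,226:238,1]-t[170:180,226:238,2]).astype(int))
```

```text
tip top [0.6158 0.073  0.107 ] r 0.0504 ang 0.577
tip top [0.6147 0.0722 0.107 ] r 0.049 ang 0.577
tip top [0.6019 0.0639 0.107 ] r 0.0337 ang 0.578
tip side [0.6147 0.0731 0.107 ] r 0.0495 ang 0.592
post [0.4985 0.014  0.132 ] r 0.0814 ang -2.745
200 [3, 3, 3, 3, 2, 2, 3, 3, 4, 4, 6, 6, 7] 203.5
202 [5, 13, 14, 8, 4, 4, 3, 4, 5, 8, 8, 8, 8] 204.13
204 [32, 64, 67, 36, 12, 6, 5, 5, 7, 8, 9, 9, 8] 205.93
206 [12, 13, 16, 8, 5, 5, 7, 7, 6, 7, 8, 8, 8] 204.91
208 [45, 35, 28, 23, 15, 11, 12, 16, 10, 4, 6, 6, 7] 208.96
210 [58, 59, 57, 48, 30, 14, 11, 19, 22, 11, 3, 3, 5] 208.69
212 [59, 60, 59, 52, 33, 15, 12, 19, 25, 13, 4, 2, 1] 208.99
214 [58, 60, 60, 54, 35, 16, 10, 19, 18, 17, 27, 15, 3] 208.46
216 [60, 59, 58, 51, 35, 16, 10, 16, 10, 32, 52, 48, 33] 205.76
218 [58, 56, 50, 39, 30, 24, 20, 21, 12, 27, 51, 61, 61] 205.75
0.5 foot [205.62 216.18] mid [204.99 209.58] tip [203.95 198.75] ptr [203.62 195.29] top pin [232.55 173.26] ptr [232.04 172.11]
0.55 foot [205.24 216.73] mid [204.61 210.13] tip [203.56 199.28] ptr [203.23 195.82] top pin [231.75 173.71] ptr [231.22 172.57]
0.6 foot [204.91 217.29] mid [204.27 210.68] tip [203.22 199.82] ptr [202.88 196.35] top pin [230.98 174.2 ] ptr [230.44 173.06]
0.65 foot [204.63 217.86] mid [203.99 211.24] tip [202.93 200.37] ptr [202.59 196.9 ] top pin [230.23 174.72] ptr [229.67 173.59]
[[51 51 50 52 51 51 51 53 53 52 53 52]
 [52 51 51 52 50 48 47 49 52 52 52 52]
 [51 50 53 51 43 34 30 36 47 52 52 53]
 [52 51 53 46 31 16 12 19 36 50 54 52]
 [52 52 52 43 22  6  2 10 29 45 44 36]
 [51 53 53 42 21  5  1  7 21 28 22 17]
 [51 51 53 47 28 11  3  6 11 13 10  6]
 [51 52 54 52 39 16  6  3  5  6  6  4]
 [52 52 55 51 32 13  5  3  3  5  4  4]
 [51 54 51 37 19  7  4  4  4  4  4  4]]
```

Run:
```python
from h import *
t=cv2.imread("pics/p5_t.png").astype(float); t1=cv2.imread("pics/p1_t.png").astype(float)
print(t[170:184,226:240,2].astype(int))
print("p1 red\n",t1[170:180,226:240,2].astype(int))
# angle of board pins ray: pointer angle from the tip's ridge points
for u,v in((230.8,173),(231.3,174),(231.9,175)):
    P=ray("top",u,v,.107);d=P[:2]-C;print(np.hypot(*d).round(4),np.arctan2(d[1],d[0]).round(3))
for u,v,z in((231.95,173.9,.083),(231.95,174,.086),(231.9,173.6,.09)):
    P=ray("top",u,v,z);d=P[:2]-C;print("pin",np.hypot(*d).round(4),np.arctan2(d[1],d[0]).round(3))
```

```text
[[ 37  39  38  36  38  38  38  40  38  39  40  39  40  39]
 [ 38  37  37  38  40  42  42  40  40  37  38  39  41  39]
 [ 37  38  38  40  54  69  65  53  43  37  36  37  38  38]
 [ 39  37  38  45  77 103  98  76  53  40  37  40  45  48]
 [ 38  37  38  50  83 117 123 103  72  53  53  64  82  89]
 [ 39  39  38  43  72 110 134 127 106  93  96 108 129 139]
 [ 39  38  37  40  53  91 130 147 145 142 141 149 161 166]
 [ 38  39  36  36  46  80 126 157 170 167 163 165 170 172]
 [ 38  38  37  45  65 102 137 160 173 172 162 160 164 171]
 [ 38  35  42  67 103 136 152 157 164 164 150 138 141 159]
 [ 37  39  59  97 136 158 163 155 148 138 122 101 102 133]
 [ 36  49  86 128 156 169 170 158 130 100  78  60  64 101]
 [ 42  68 114 151 168 171 171 160 122  75  45  37  43  67]
 [ 49  89 136 163 171 171 172 161 124  75  41  34  37  46]]
p1 red
 [[ 40  40  41  39  40  40  41  40  40  41  39  41  40  41]
 [ 38  39  41  40  42  44  45  42  40  41  41  41  40  41]
 [ 40  41  39  40  49  58  62  56  46  40  41  40  41  40]
 [ 39  40  37  46  61  77  80  73  57  42  37  39  44  46]
 [ 40  41  39  48  69  87  92  84  64  47  49  61  72  84]
 [ 40  38  39  48  65  83  89  86  75  75  89 105 121 135]
 [ 41  42  39  41  51  68  80  88 101 119 137 149 157 167]
 [ 41  40  38  37  42  66  90 113 136 153 163 170 173 177]
 [ 40  41  37  40  61  96 127 147 161 168 171 172 175 176]
 [ 40  37  40  59  94 134 158 167 170 170 170 172 174 175]]
0.0496 0.582
0.0466 0.589
0.0434 0.592
pin 0.0507 0.543
pin 0.0498 0.547
pin 0.0501 0.54
```

Sub-pixel readings put the pointer at 0.55–0.58 rad and the cone pin at 0.54–0.575 rad, so they line up within measuring error. Next I'll go back to the post.

```bash
python3 -c "
from h import *
plan([.4993,.0143,.16],3.53,3,1)"
```

```text
tot rot [-0.   0.  -0.9] dist mm 148.16785783749418
[-28.4, 37.1, 16.1] [-0.0, 0.0, -0.3]
[-28.5, 36.9, 16.1] [-0.0, 0.0, -0.3]
[-28.7, 36.8, 16.2] [-0.0, 0.0, -0.3]
```

```bash
python3 -m pendant '[{"delta_pos":[-28.5,37,16],"rotation":[0,0,-0.9],"claw":180},{"delta_pos":[-28.5,37,16],"rotation":[0,0,0],"claw":180},{"delta_pos":[-28.5,37,16],"rotation":[0,0,0],"claw":180},{"delta_pos":[0,0,12],"rotation":[0,0,0],"claw":180},{"delta_pos":[0,0,10],"rotation":[0,0,0],"claw":180}]' && python3 -c "
from h import *
ring()"&& python3 -m pendant '[{"delta_pos":[0,0,10],"rotation":[0,0,0],"claw":180},{"delta_pos":[0,0,11],"rotation":[0,0,0],"claw":180},{"delta_pos":[0,0,0],"rotation":[0,0,0],"claw":180}]' && python3 -c "
from h import *
ring()"
```

```text
time: 10.58
ee_pos: [0.4982, 0.0159, 0.1374]
orientation: [-0.0, -0.195, 0.981, -0.0]
force: [-0.0, 0.2, 0.2]
opening: 0.0252
t 10.57 pos [0.4982 0.0159 0.1374] r 0.0809 th 3.516 head 3.534 Fcw 0.18 Frad -0.05 Fz 0.19 tz -0.041 open 0.0252
time: 10.95
ee_pos: [0.4977, 0.0145, 0.1163]
orientation: [-0.001, -0.193, 0.981, 0.0]
force: [0.2, 0.1, 0.0]
opening: 0.0251
t 10.95 pos [0.4977 0.0145 0.1163] r 0.082 th 3.529 head 3.53 Fcw 0.02 Frad -0.27 Fz 0.01 tz 0.042 open 0.0251
```

```bash
python3 -m pendant '[{"delta_pos":[-0.5,7,0],"rotation":[0,0,5],"claw":180},{"delta_pos":[-0.5,7,0],"rotation":[0,0,5],"claw":180},{"delta_pos":[-0.5,7,0],"rotation":[0,0,5],"claw":180}]' && python3 -c "
from h import *
ring()"&& python3 -m pendant '[{"delta_pos":[-0.3,4.2,0],"rotation":[0,0,3],"claw":180},{"delta_pos":[-0.3,4.2,0],"rotation":[0,0,3],"claw":180}]' && python3 -c "
from h import *
ring()"
```

```text
time: 11.32
ee_pos: [0.4932, 0.0349, 0.1173]
orientation: [-0.0, -0.062, 0.998, -0.001]
force: [0.4, -3.3, -1.6]
opening: 0.0254
t 11.32 pos [0.4932 0.0349 0.1173] r 0.0811 th 3.273 head 3.265 Fcw -3.3 Frad 0.0 Fz -1.63 tz 0.027 open 0.0254
time: 11.58
ee_pos: [0.4928, 0.0433, 0.1172]
orientation: [-0.0, -0.01, 1.0, -0.001]
force: [-1.3, -2.9, -2.1]
opening: 0.0249
t 11.57 pos [0.4928 0.0433 0.1172] r 0.0808 th 3.169 head 3.162 Fcw -2.89 Frad 1.4 Fz -2.08 tz -0.004 open 0.0249
```

```bash
python3 -m pendant '[{"delta_pos":[-0.2,4.2,0],"rotation":[0,0,3],"claw":180},{"delta_pos":[-0.2,4.2,0],"rotation":[0,0,3],"claw":180}]' && python3 -c "
from h import *
ring()"&& python3 -m pendant '[{"delta_pos":[-0.2,4.2,0],"rotation":[0,0,3],"claw":180}]' && python3 -c "
from h import *
ring()"&& python3 -m pendant '[{"delta_pos":[-0.2,4.2,0],"rotation":[0,0,3],"claw":180}]' && python3 -c "
from h import *
ring()"
```

```text
time: 11.82
ee_pos: [0.4932, 0.0517, 0.1172]
orientation: [-0.0, 0.042, 0.999, -0.0]
force: [-1.2, -2.5, -1.8]
opening: 0.0251
t 11.82 pos [0.4932 0.0517 0.1172] r 0.0806 th 3.065 head 3.057 Fcw -2.6 Frad 0.96 Fz -1.8 tz -0.015 open 0.0251
time: 11.95
ee_pos: [0.4937, 0.0556, 0.1171]
orientation: [-0.0, 0.068, 0.998, -0.001]
force: [-0.8, -5.7, -3.2]
opening: 0.025
t 11.95 pos [0.4937 0.0556 0.1171] r 0.0806 th 3.016 head 3.005 Fcw -5.73 Frad 0.04 Fz -3.22 tz -0.0 open 0.025
time: 12.08
ee_pos: [0.4942, 0.0593, 0.1169]
orientation: [-0.001, 0.095, 0.996, -0.001]
force: [-2.4, -9.5, -3.7]
opening: 0.0252
t 12.07 pos [0.4942 0.0593 0.1169] r 0.0805 th 2.97 head 2.952 Fcw -9.79 Frad 0.69 Fz -3.67 tz -0.0 open 0.0252
```

```bash
python3 -m pendant '[{"delta_pos":[0,0,0],"rotation":[0,0,0],"claw":180}]' >/dev/null&& python3 -c "
from h import *
ring()"&& python3 -m pendant '[{"delta_pos":[0,0.7,0],"rotation":[0,0,0.5],"claw":180}]' >/dev/null&& python3 -c "
from h import *
ring()"&& python3 -m pendant '[{"delta_pos":[0,0,0],"rotation":[0,0,0],"claw":180}]' >/dev/null&& python3 -c "
from h import *
ring()"
```

```text
t 12.2 pos [0.4942 0.0595 0.1169] r 0.0806 th 2.967 head 2.953 Fcw -6.5 Frad 1.36 Fz -3.9 tz -0.064 open 0.0248
t 12.32 pos [0.4943 0.0597 0.1169] r 0.0805 th 2.965 head 2.945 Fcw -9.64 Frad 0.92 Fz -4.17 tz -0.034 open 0.0252
t 12.45 pos [0.4943 0.0597 0.1169] r 0.0805 th 2.965 head 2.945 Fcw -7.39 Frad 0.37 Fz -3.35 tz 0.035 open 0.0253
```

```bash
cat >> h.py <<'E'
def avg(n=8):
    F=[]
    for i in range(n):
        grab_frame("side"); s,p,R=pose(); d=p[:2]-C; th=np.arctan2(d[1],d[0]); t=np.array([-np.sin(th),np.cos(th)]); F.append(-np.array(s["force"])[:2]@t)
    ring(); print("Fcw",np.round(F,1),"mean",np.mean(F).round(2))
E
python3 -c "
from h import *
avg()"&& python3 -m pendant '[{"delta_pos":[-0.1,1.5,0],"rotation":[0,0,1],"claw":180},{"delta_pos":[-0.1,1.5,0],"rotation":[0,0,1],"claw":180}]' >/dev/null&& python3 -c "
from h import *
ring();avg()"
```

```text
t 12.85 pos [0.4943 0.0596 0.1169] r 0.0805 th 2.965 head 2.945 Fcw -8.38 Frad 0.48 Fz -3.76 tz -0.041 open 0.0252
Fcw [-8.6 -8.4 -8.7 -8.8 -7.8 -9.3 -8.1 -8.4] mean -8.5
t 13.1 pos [0.4949 0.0621 0.1169] r 0.0804 th 2.934 head 2.909 Fcw -12.65 Frad 0.93 Fz -4.0 tz -0.005 open 0.0253
t 13.5 pos [0.4949 0.0622 0.1168] r 0.0805 th 2.932 head 2.91 Fcw -10.56 Frad 1.26 Fz -3.09 tz 0.015 open 0.0252
Fcw [-11.3 -11.5 -10.9 -11.2 -11.5 -11.2 -11.1 -10.6] mean -11.16
```

```bash
python3 -m pendant '[{"delta_pos":[0,1.2,0],"rotation":[0,0,0.8],"claw":180}]' >/dev/null&& python3 -c "
from h import *
ring();avg()"
```

```text
t 13.62 pos [0.4951 0.0631 0.1168] r 0.0805 th 2.921 head 2.895 Fcw -12.6 Frad 0.97 Fz -3.82 tz 0.0 open 0.0251
t 14.03 pos [0.4951 0.0632 0.1168] r 0.0805 th 2.92 head 2.896 Fcw -11.52 Frad 1.12 Fz -2.83 tz -0.04 open 0.0247
Fcw [-12.  -11.3 -11.9 -11.8 -10.9 -11.6 -11.4 -11.5] mean -11.56
```

```bash
python3 -m pendant '[{"delta_pos":[0,1,0],"rotation":[0,0,0.7],"claw":180}]' >/dev/null&& python3 -c "
from h import *
ring();avg()" && python3 -m pendant '[{"delta_pos":[0,-3,0],"rotation":[0,0,0],"claw":180},{"delta_pos":[0,-4,0],"rotation":[0,0,0],"claw":180},{"delta_pos":[0,0,0],"rotation":[0,0,0],"claw":180}]' && python3 -c "
from h import *
avg(4)"
```

```text
t 14.15 pos [0.4953 0.0639 0.1168] r 0.0805 th 2.91 head 2.883 Fcw -13.56 Frad 0.23 Fz -4.37 tz 0.02 open 0.025
t 14.55 pos [0.4953 0.064  0.1168] r 0.0805 th 2.909 head 2.883 Fcw -12.21 Frad 0.59 Fz -3.4 tz 0.001 open 0.0247
Fcw [-12.2 -12.8 -12.3 -12.8 -12.3 -12.4 -12.7 -12.2] mean -12.47
time: 14.92
ee_pos: [0.4946, 0.0594, 0.1174]
orientation: [0.0, 0.128, 0.992, 0.0]
force: [0.2, 0.4, -0.6]
opening: 0.0252
t 15.12 pos [0.4946 0.0597 0.1172] r 0.0803 th 2.964 head 2.886 Fcw -0.61 Frad -0.24 Fz 0.12 tz -0.016 open 0.0251
Fcw [-0.3  0.2  0.4 -0.6] mean -0.06
```

Tightened: 12.5 N held and about 13.6 N in the last push. Backing off left zero force. I'll lift clear and check.

```bash
python3 -m pendant '[{"delta_pos":[0,0,-30],"rotation":[0,0,0],"claw":180},{"delta_pos":[0,0,-60],"rotation":[0,0,0],"claw":180},{"delta_pos":[0,0,0],"rotation":[0,0,0],"claw":180}]' && python3 -c "
from h import *
plan([.44,-.14,.21],2.9,4,0)"
```

```text
time: 15.5
ee_pos: [0.4963, 0.0597, 0.2112]
orientation: [0.004, 0.128, 0.992, 0.0]
force: [0.7, -1.1, -0.7]
opening: 0.0255
tot rot [ 0.1  0.4 -0.8] dist mm 207.53170722952524
[1.0, -52.0, 0.0] [0.0, 0.1, -0.2]
[1.0, -52.0, 0.0] [0.0, 0.1, -0.2]
[1.0, -52.0, 0.0] [0.0, 0.1, -0.2]
[2.0, -51.0, 1.0] [0.1, 0.1, -0.2]
```

```bash
python3 -m pendant '[{"delta_pos":[1,-52,0],"rotation":[0,0,0],"claw":180},{"delta_pos":[1,-52,0],"rotation":[0,0,0],"claw":180},{"delta_pos":[1,-52,0],"rotation":[0,0,0],"claw":180},{"delta_pos":[1,-52,0],"rotation":[0,0,0],"claw":180},{"delta_pos":[0,0,0],"rotation":[0,0,0],"claw":180}]' && python3 -c "
from h import *
pair('p6');a=cv2.imread('pics/p5_t.png').astype(int);b=cv2.imread('pics/p6_t.png').astype(int)
print(b[170:184,226:240,2]);print('pointer diff',abs(a-b)[168:205,222:258].max(2).max())"
```

```text
time: 16.12
ee_pos: [0.437, -0.1432, 0.2064]
orientation: [-0.0, 0.13, 0.992, -0.0]
force: [-0.4, -0.1, 0.4]
opening: 0.0251
[[ 38  38  37  38  38  36  40  37  38  39  40  41  38  40]
 [ 38  39  39  38  38  42  42  42  39  37  39  39  39  40]
 [ 37  37  37  40  57  71  67  54  45  39  39  40  39  39]
 [ 39  40  39  46  78 104  99  78  55  41  35  40  43  45]
 [ 38  40  40  47  84 116 122 101  71  51  50  60  72  83]
 [ 40  38  38  46  70 106 128 124 104  91  92 105 120 134]
 [ 39  38  39  40  53  86 123 146 145 139 138 146 155 164]
 [ 40  40  38  35  45  77 123 158 170 167 162 165 169 173]
 [ 40  39  38  41  64  99 135 161 175 175 165 163 166 172]
 [ 37  37  41  61  96 133 152 157 166 167 153 142 142 160]
 [ 37  38  53  89 130 156 163 155 147 141 125 104 105 133]
 [ 37  43  72 116 151 164 167 155 128  99  79  61  65 101]
 [ 39  59 100 139 160 166 167 155 119  74  47  38  43  69]
 [ 48  84 131 158 167 168 168 158 122  73  40  35  39  47]]
pointer diff 101
```

View pics/p6.png

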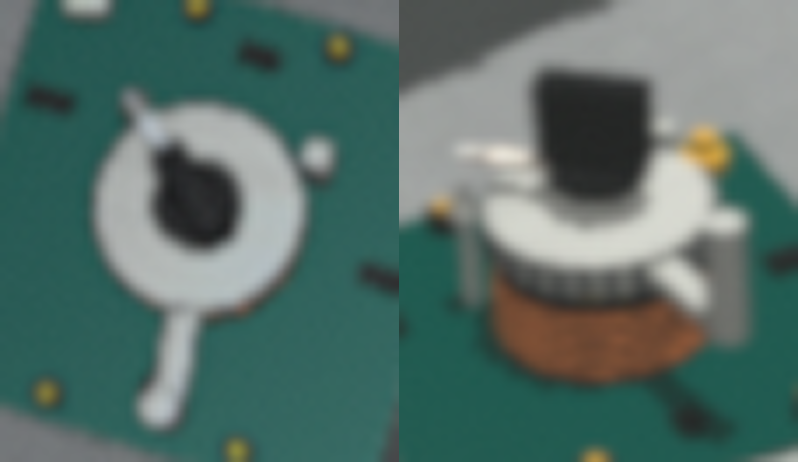

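View pics/p6_t.png

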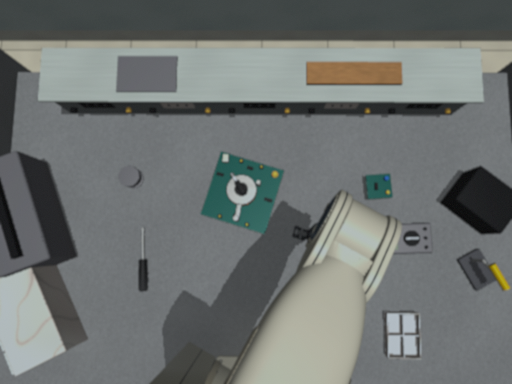

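The final pictures show the pointer tip at (127,92), where it was before tightening and over the cone pin. The post is at (157,408), and the other bench items are where they were. I'll check that the ring has not sprung back, then hand in.

Run:
```python
from h import *
from station import order
P=ray("top",213+157.5/7-.5,160+408.5/7-.5,.130);d=P[:2]-C;print("post",np.hypot(*d).round(4),np.arctan2(d[1],d[0])%6.2832)
print(order.finish_job())
```

```text
post 0.0817 2.990828071498899
the job is handed in; nothing more can be done
None
```

The coil is retuned and the job is handed in, at about 16 s of the 70 s allowed. No verdict is reported.

- **Loosening:** I turned the lock ring back by its post about 0.96 rad from tight.
- **Knob:** I turned it about 1.08 rad anticlockwise, to the slim pin with sloping dark sides. The other pin has the bright 10 mm flat top.
- **Tightening:** I pushed the post clockwise by feel until it held 12.5 N, with about 13.6 N read in the last push. The ring bit about 0.4–0.5 rad sooner than at the start, as expected after an anticlockwise turn. I then backed off to zero force and lifted clear.

**Last checks**
- **Pointer:** it did not move visibly during tightening. It reads 0.55–0.59 rad against the cone pin's 0.54–0.575, so they agree within about 1–2 mm at the tip.
- **Ring:** after release the post stood at 2.99 rad, against about 2.98 when I was pushing it, so it did not spring back.
- **Other items:** the bench and board items look undisturbed. The multimeter was partly hidden by the arm in the last picture.

**Disagreements**
- **Bite stiffness:** one early step rose at about 1 N/mm, against the stated 0.5. Later steps were about 0.4–0.9 N/mm.
- **Image difference:** my automatic before-and-after check of the knob area gave a large value. I put it down to the post arm now lying in that area; the pixels at the pointer itself matched within about 15 grey levels.

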